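Tuck the flashing under the lapped glass pane and hold it flat

TASK

Pick up the edge flashing (the wooden batten with the thin copper plate) by its batten and slide the plate's free edge about 25 mm in under the front edge of the loose blue glass pane on the glazing board, square to the pane and between the two side laths, without lifting or shifting the pane or leaning on it. Then press the flashing down flat on the board with a firm but gentle push (about a kilogram's worth), and finish while still holding it pressed there: do not let go. Leave the plain batten, the steel weight and the glass offcuts where they are.

Things in the scene. Friction and masses are not known exactly. Their poses are not given: they have to be found in the camera images.
- strip: Loose L-shaped edge flashing, 0.19 to 0.38 kg: upright wooden batten (10 mm thick in x, 150 long in y, 32 tall) with a 3 mm thick copper plate at its foot, reaching 60 mm in +x from the batten, 150 long in y. Origin: middle of the batten's underside, level with the plate's underside. x points across the plate to its free edge, z up. Starts flat on the table.
- strip_edge (a point): Middle of the plate's free long edge, on the underside: 65 mm in +x from the flashing's origin. Axes as the flashing's.
- board: Fixed level plywood board, 300 mm (x, -140 to +160) by 290 (y), 18 thick. Origin at table level, mid-width; x points from its bare front (robot's side) to the back, z up. Two side laths 7 mm high, x -25 to +95, inner faces at y = -95 and +95, carry the blue pane. Behind it a back lath, 13.5 high, from x = 105, carries a fixed teal pane lapping over the blue one.
- pane: Loose blue glass pane, 140 mm (x) by 240 mm (y) by 4 mm, 0.33 kg, resting flat on the side laths of the board. Origin: centre of its underside, 25 mm above the table; axes as the board's. At the start it lies squarely on the board, its origin at board x = 32 mm, y = 0.
- pane_front (a point): Middle of the lower front edge of the blue pane (70 mm in -x from the pane's origin; board x = -38 mm), 25 mm above the table: the slot between the board's top and the pane is 7 mm high and open in front. Axes as the pane's: +x goes in under the pane.
- batten: Bystander: plain wooden batten without a plate, 12 x 170 x 30 mm, loose, lying parallel to the flashing about 100 mm behind it (flashing's -x).  Origin: centre of its underside.
- weight: Bystander: dark steel weight, 40 mm diameter, 28 mm tall, on the fixed upper pane. Origin: centre of its underside.
- offcut_red: Bystander: red glass offcut, 45 x 28 x 5 mm, on the table. Origin: centre of its underside.
- offcut_amber: Bystander: amber glass offcut, 30 x 36 x 5 mm, on the table. Origin: centre of its underside.
Things that resemble listed ones, but are neither listed nor needed, are in the scene too. What is meant by the strip is not green or red, and is the smaller of those in its own colour.

How it is judged (in metres and radians):
On the way, in this order (a step that is already met when the one before it is completed fails the run):
1. the flashing is picked up clear of the table in the fingers (height (world z) of strip above 0.015 m and contact force between the fingers and strip above 1 N), for 0.1 s.
2. the plate's free edge is in under the pane's front edge by at least 15 mm (x of strip_edge in the frame of pane_front above 0.015 m and z of strip_edge in the frame of pane_front below 0 m and y of strip_edge in the frame of pane_front between -0.03 and 0.03 m), for 0.1 s.
At the end, for the whole second after the job is handed in: Plate edge 15 to 38 mm in under the pane, within 30 mm of its middle and 0.12 rad of square; flashing flat (under 0.04 rad, at most 2.5 mm off the board), touched by the fingers (over 2 N), bearing on the board with 6 to 40 N; pane within 8 mm of its start (x of strip_edge in the frame of pane_front between 0.015 and 0.038 m and y of strip_edge in the frame of pane_front between -0.03 and 0.03 m and angle between the x axis of strip and the x axis of board, either way round below 0.12 rad and angle between strip's own z axis and vertical below 0.04 rad and z of each of strip_edge, strip in the frame of board below 0.0205 m and contact force between the fingers and strip above 2 N and contact force between strip and board between 6 and 40 N and distance of pane_front from where it was at the start of the episode below 0.008 m); the arm keeps its last pose, push and grip.
It fails at once if the pane is lifted (4 mm, or tilted 0.03 rad) or shifted (10 mm) (z of pane_front in the frame of board above 0.029 m or angle between pane's own z axis and vertical above 0.03 rad or distance of pane_front from where it was at the start of the episode above 0.01 m).
It fails at once if the robot leans on the pane (over 8 N) (contact force between any of the fingers, the arm and pane above 8 N).
It fails at once if the plain batten, the weight or a glass offcut is moved by more than 30 mm (distance of any of batten, weight, offcut_red, offcut_amber from where it was at the start of the episode above 0.03 m).
It also fails if it takes over 45 s, if anything falls off the work surface, if the arm or the gripper's body presses on something with over 40 N, if the wrist force passes 120 N, or if a joint passes its speed limit or range.

ROBOT

A 6-joint arm with a two-finger parallel gripper is mounted at the origin on the work surface. World frame = base frame: x ahead of the robot, y to its left, z up, the work surface at z = 0. Lengths are in m, angles in degrees, forces in N, time in s.
With the tool pointing down it reaches from about 0.4 to 0.825 m from the base axis. Payload 7 kg.
Tool frame: the origin (TCP) lies midway between the tips of the shut fingers; the grasp point (between the pads) lies r.grip_depth behind it (r.grip_depth is the distance from the TCP to the grasp point, in m); z points along the fingers, y is the line along which they close (so a half turn about z gives the same grasp; the last joint's range is limited). The gripper opens to 88 mm and grips with 3 to 60 N. Pads are 19 mm wide; open, the fingers measure 130 mm over their backs; the gripper's body (78 mm by 193 mm) begins 47 mm behind the grasp point.
Start: joints at [84.803, 20.546, 0.682, 0, -70.136, -16.507], TCP at [0.25, 0.627, 0.227] pointing down, gripper open.
Joint ranges: [-176.03, 176.03], [-82.01, 121.73], [-58.28, 71.71], [-173.87, 95.51], [-174.79, -0.11], [-173.66, 173.66]. Speed limits (degrees/s): [136.94, 136.94, 172.46, 180, 180, 180].

INTERFACE

Orientations are given as [roll, pitch, yaw] about the fixed x, y, z axes, in that order (R = Rz(yaw) Ry(pitch) Rx(roll)).
In Python, from plant import r gives the robot as it stands.
- The arm moves only by the shell command python3 -m pendant FILE [OPENING] [FORCE], which reads ROWS from the file FILE. ROWS is a JSON object with one list for each field, all of the same length, 1 to 12, a row being the entries at one place: tx, ty, tz (the shift in normalised numbers (1 is 1 m)), drx, dry, drz (a rotation vector in parts of the range, where 1.0 means 45 degrees); each row is the pose to reach, as a shift and turn from the pose commanded when the command began, along the tool's axes at that moment; what a row does not reach only later rows make up. A row lasts 1/12 s, in which the tool goes at most 0.0417 m and 7.16 degrees, less where a joint would pass 70% of its speed; a pose out of reach is approached as far as the arm can. OPENING is the finger opening in m, set as the command begins (- or left out keeps the last). The fingers move at their own pace and stop on an object; FORCE is the grip in N (left out, the last holds). Time passes only in rows, so rows that do not move let the fingers close. It prints the time, the measured TCP pose, the force, the opening and the grip force at its end. Shift and turn numbers lie between -1 and 1, and a call with a number outside is refused. Input that does not fit is refused with a message, and nothing moves.
- r.get_state(): the state, without advancing time (a new reading comes with each control period).
- r.capture(name): name is "side" or "top"; returns a dict with "frame" (480x640x3 uint8, red, green, blue), "z_map" (480x640 float32, m along the optical axis (not along the pixel's ray), 0 where there is no reading), "fx", "fy", "cx", "cy" (pixels), "cam_to_world" (4x4, takes a point from camera to world coordinates). Camera axes: x right, y down, z forward; pixel columns grow to the right and rows downward; lengths in m; the calibration is good to about 2 mm. A picture is of the moment at which its call begins.
- r.close_job(): hands the job in; it is judged then, once.
The state is a dict: "time_s": time; "joints": joint angles; "qd": joint speeds; "joint_torque": joint torques, N m; "tcp_pos": TCP position; "eef_rot": TCP orientation; "contact_force": force on the tool from outside, world axes, zero at the start; "moment": the same for the moment, N m; "gripper_width": finger opening in m; "gripper_force": force on a finger pad.
Only numpy, scipy, OpenCV 4.12 (cv2) and the standard library are available. Lean on these libraries where they do the work, as an engineer would, in place of code of your own. Each camera call takes 0.05 s, during which the arm holds its last target. There are 200 camera calls.

## Working session

There is one attempt and no reset: what is moved stays moved. The work goes in short steps, Python scripts to look and compute and a shell command to move; the robot and the scene stay as the last step left them, time stands still between calls to the robot, and variables do not carry over. Pictures are saved under pics/ and viewed, at most 10 in all, crops included, and the job is handed in when it is done.

```bash
mkdir -p pics
cat > h.py <<'E'
import numpy as np,cv2
from plant import r
def cap(n):
    c=r.capture(n); return c
def pts(c):
    z=c["z_map"];v,u=np.mgrid[0:480,0:640]
    P=np.stack([(u-c["cx"])/c["fx"]*z,(v-c["cy"])/c["fy"]*z,z,np.ones_like(z)],-1)
    W=(P@np.array(c["cam_to_world"]).T)[...,:3]; W[z==0]=np.nan; return W
def ray(c,u,v,h):
    T=np.array(c["cam_to_world"]);d=T[:3,:3]@[(u-c["cx"])/c["fx"],(v-c["cy"])/c["fy"],1];o=T[:3,3]
    return o+d*(h-o[2])/d[2]
E
python3 - <<'E'
from h import *
import pickle
for n in("top","side"):
    c=cap(n); cv2.imwrite(f"pics/{n}0.png",c["frame"][...,::-1]); pickle.dump(c,open(n+"0.pkl","wb"))
    print(n,c["fx"],np.round(c["cam_to_world"],3).tolist())
s=r.get_state();print(r.grip_depth,s["tcp_pos"],s["eef_rot"],s["time_s"],s["contact_force"],s["gripper_width"])
E
```

```text
top 525.7874754383788 [[0.003, -0.991, 0.134, 0.421], [-1.0, -0.002, 0.007, -0.088], [-0.007, -0.134, -0.991, 1.095], [0.0, 0.0, 0.0, 1.0]]
side 483.3895176676631 [[-0.717, -0.409, 0.565, -0.002], [-0.697, 0.398, -0.597, 0.54], [0.019, -0.821, -0.57, 0.617], [0.0, 0.0, 0.0, 1.0]]
0.0188 [0.24949746 0.62672646 0.22572478] [ 1.79914779e+02 -9.20948967e-03 -2.17118069e+01] 0.1 [ 0.21122939 -0.09643725 -0.58102691] 0.08789404565102685
```

View pics/top0.png

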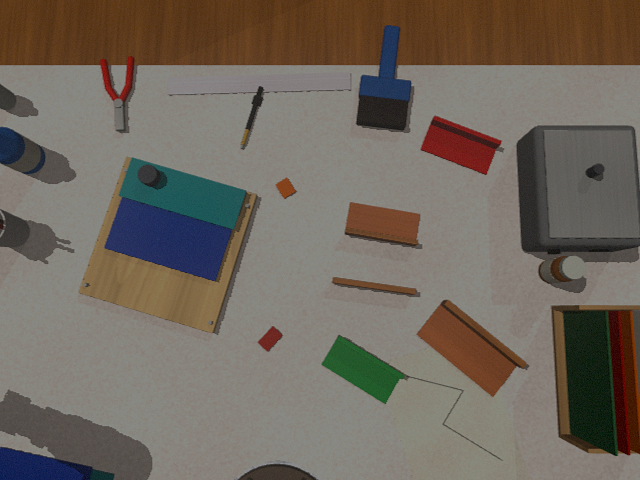

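View pics/side0.png

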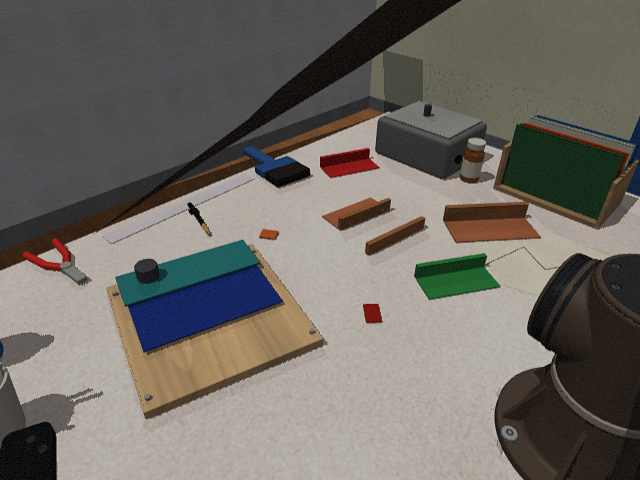

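Top view: the copper flashings are at (383,224), small, and (472,347), larger. The green one is at (363,370), the red one at (461,145), and the plain batten at (375,286). The strip is the one at (383,224): it is copper, the smaller of the two, and has the plain batten parallel behind it. The board is at (170,245), with the pane's front edge running from (106,247) to (217,279).

Run:
```python
from h import *
import pickle
np.set_printoptions(precision=4,suppress=True)
def line(P):
    m=np.median(P,0); vx=cv2.fitLine(P[:,:2].astype(np.float32),cv2.DIST_HUBER,0,0.01,0.01).ravel(); return vx, np.degrees(np.arctan2(vx[1],vx[0]))
ims=[]
for n,box,bb,pb in(("top",(335,195,430,255),(325,270,425,300),(70,140,270,340)),("side",(315,190,397,235),(360,210,430,260),(100,230,330,420))):
    c=pickle.load(open(n+"0.pkl","rb"));W=pts(c);f=c["frame"];hsv=cv2.cvtColor(f,cv2.COLOR_RGB2HSV)
    m0=(hsv[...,0]<16)&(hsv[...,1]>90)
    for nm,b in(("strip",box),("batten",bb)):
        m=np.zeros_like(m0);m[b[1]:b[3],b[0]:b[2]]=1;m&=m0
        P=W[m];P=P[~np.isnan(P[:,0])]
        print(n,nm,len(P),"zpct",np.percentile(P[:,2],[5,25,50,75,95,99]))
        T=P[P[:,2]>.026]; 
        if len(T): r_=cv2.minAreaRect((T[:,:2]*1000).astype(np.float32)); print("  high rect",np.array(r_[0]),r_[1],r_[2],"meanz",T[:,2].mean(),line(T))
        L=P[P[:,2]<.012]
        if len(L)>30: r_=cv2.minAreaRect((L[:,:2]*1000).astype(np.float32)); print("  low rect",r_,"z",np.median(L[:,2]))
    # pane: contour corners
    m=((hsv[...,0]>108)&(hsv[...,0]<130)&(hsv[...,1]>120)).astype(np.uint8)
    mm=np.zeros_like(m);mm[pb[1]:pb[3],pb[0]:pb[2]]=m[pb[1]:pb[3],pb[0]:pb[2]]
    mm=cv2.morphologyEx(mm,cv2.MORPH_OPEN,np.ones((3,3)))
    C=max(cv2.findContours(mm,0,1)[0],key=cv2.contourArea)
    q=cv2.approxPolyDP(C,6,True)[:,0];print(n,"pane",q.tolist(),"z",np.nanmedian(W[...,2][mm>0]))
    for p in q: print("   ",p,ray(c,*p,.029))
    ims.append(cv2.resize(f[box[1]-25:box[3]+125,box[0]-25:box[2]+130][:,:,::-1],(400,400)))
cv2.imwrite("pics/crop.png",np.hstack(ims))
```

```text
top strip 2304 zpct [-0.0002  0.0021  0.0038  0.0062  0.0328  0.0346]
  high rect [ 569.0065 -207.5724] (149.03543090820312, 11.02972412109375) 80.3221206665039 meanz 0.031637706718150665 (array([ 0.1676,  0.9859,  0.5705, -0.196 ], dtype=float32), np.float32(80.350845))
  low rect ((598.5005493164062, -213.55409240722656), (150.26979064941406, 70.95378875732422), 80.10193634033203) z 0.0031502164931040966
top batten 503 zpct [0.0235 0.0283 0.0299 0.0313 0.0336 0.0344]
  high rect [ 467.8714 -192.2326] (167.6630096435547, 11.5902099609375) 81.97914123535156 meanz 0.03013290911411987 (array([ 0.1387,  0.9903,  0.4679, -0.192 ], dtype=float32), np.float32(82.03017))
top pane [[122, 198], [107, 248], [215, 279], [230, 229]] z 0.0296875196723404
    [122 198] [0.6473 0.3276 0.029 ]
    [107 248] [0.543  0.3528 0.029 ]
    [215 279] [0.4802 0.1298 0.029 ]
    [230 229] [0.5827 0.1019 0.029 ]
side strip 1145 zpct [0.0014 0.0033 0.0105 0.027  0.0325 0.0339]
  high rect [ 518.8933 -200.2242] (151.01443481445312, 114.67908477783203) 81.18511199951172 meanz 0.030683813697482964 (array([ 0.1853,  0.9827,  0.566 , -0.2062], dtype=float32), np.float32(79.32042))
  low rect ((598.7123413085938, -214.48211669921875), (161.51942443847656, 142.5519561767578), 48.389427185058594) z 0.0033872669208847017
side batten 964 zpct [0.0038 0.0108 0.0201 0.0288 0.0313 0.0319]
  high rect [ 514.3544 -198.2662] (168.08595275878906, 108.5482406616211) 81.90140533447266 meanz 0.029631304907549116 (array([ 0.1489,  0.9889,  0.4658, -0.1962], dtype=float32), np.float32(81.43919))
  low rect ((511.80023193359375, -213.20401000976562), (197.93995666503906, 109.01885223388672), 81.32524871826172) z 0.007015504143314644
side pane [[280, 299], [252, 266], [129, 309], [146, 350]] z 0.028993101640870544
    [280 299] [0.4819 0.1286 0.029 ]
    [252 266] [0.5883 0.1052 0.029 ]
    [129 309] [0.6442 0.3285 0.029 ]
    [146 350] [0.542  0.3542 0.029 ]
```

View pics/crop.png

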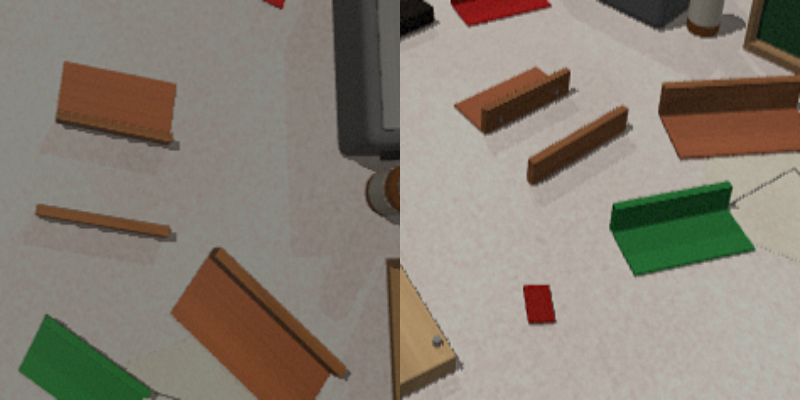

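The crop confirms it: the small copper flashing has its batten on the robot's side and its plate pointing away, with the plain batten behind it. Next I'll approach above it.

```bash
cat > go.py <<'E'
import sys
from h import *
from scipy.spatial.transform import Rotation as R
def rel(p,yaw):
    s=r.get_state();A=R.from_euler("xyz",s["eef_rot"],degrees=True);B=R.from_euler("xyz",[180,0,yaw],degrees=True)
    print("rel",np.round(A.inv().apply(np.array(p)-s["tcp_pos"]),4),np.round((A.inv()*B).as_rotvec(degrees=True),2))
if __name__=="__main__": a=list(map(float,sys.argv[1:])); rel(a[:3],a[3])
E
python3 go.py .569 -.2076 .15 -99.7
```

```text
rel [0.6055 0.6568 0.0768] [ 7.000e-02 -7.000e-02  7.799e+01]
```

The manual's scale: turns go in shares of 45 degrees. Converting my numbers, 36 degrees / 45 = 0.8.

```bash
echo '{"tx": [0.28,0.28,0.28,0.28,0.28,0.28,0.28,0.28,0.28,0.28,0.28],"ty": [0.3,0.3,0.3,0.3,0.3,0.3,0.3,0.3,0.3,0.3,0.3],"tz": [0,0,0,0,0,0,0,0,0,0,0],"drx": [0,0,0,0,0,0,0,0,0,0,0],"dry": [0,0,0,0,0,0,0,0,0,0,0],"drz": [0.8,0.8,0.8,0.8,0.8,0.8,0.8,0.8,0.8,0.8,0.8]}' > rows.txt && python3 -m pendant rows.txt 0.04; python3 go.py .569 -.2076 .15 -99.7
```

```text
time_s: 1.02
tcp_pos: [0.3993, 0.24, 0.2265]
eef_rot: [179.9, -0.0, -57.9]
contact_force: [-0.4, 0.6, -0.0]
gripper_width: 0.0402
gripper_force: 0.0
rel [0.4693 0.094  0.0768] [ 4.00e-02 -3.00e-02  4.18e+01]
```

In the tool's units: 41.8 degrees / 45 = 0.9289.

```bash
echo '{"tx": [0.469,0.469,0.469,0.469,0.469,0.469,0.469,0.469,0.469,0.469,0.469,0.469],"ty": [0.094,0.094,0.094,0.094,0.094,0.094,0.094,0.094,0.094,0.094,0.094,0.094],"tz": [0.03,0.03,0.03,0.03,0.03,0.03,0.03,0.03,0.03,0.03,0.03,0.03],"drx": [0,0,0,0,0,0,0,0,0,0,0,0],"dry": [0,0,0,0,0,0,0,0,0,0,0,0],"drz": [0.9289,0.9289,0.9289,0.9289,0.9289,0.9289,0.9289,0.9289,0.9289,0.9289,0.9289,0.9289]}' > rows.txt && python3 -m pendant rows.txt; python3 go.py .569 -.2076 .06 -99.7
```

```text
time_s: 2.02
tcp_pos: [0.5705, -0.2056, 0.1953]
eef_rot: [179.9, -0.0, -99.6]
contact_force: [0.9, 0.5, 1.3]
gripper_width: 0.0401
gripper_force: 0.0
rel [0.0022 0.001  0.1353] [ 0.08 -0.04  0.08]
```

```bash
echo '{"tx": [0,0,0,0,0],"ty": [0,0,0,0,0],"tz": [0.035,0.07,0.105,0.135,0.135],"drx": [0,0,0,0,0],"dry": [0,0,0,0,0],"drz": [0,0,0,0,0]}' > rows.txt && python3 -m pendant rows.txt
python3 - <<'E'
from go import *
rel([.569,-.2076,.008],-99.7)
c=cap("side");cv2.imwrite("pics/s1.png",cv2.resize(c["frame"][130:300,270:500,::-1],(690,510)))
E
```

```text
time_s: 2.43
tcp_pos: [0.5653, -0.2013, 0.055]
eef_rot: [179.4, -0.0, -99.6]
contact_force: [-0.7, -0.1, -1.1]
gripper_width: 0.0398
gripper_force: 0.0
rel [ 0.0056 -0.0052  0.047 ] [ 0.62 -0.01  0.1 ]
```

View pics/s1.png

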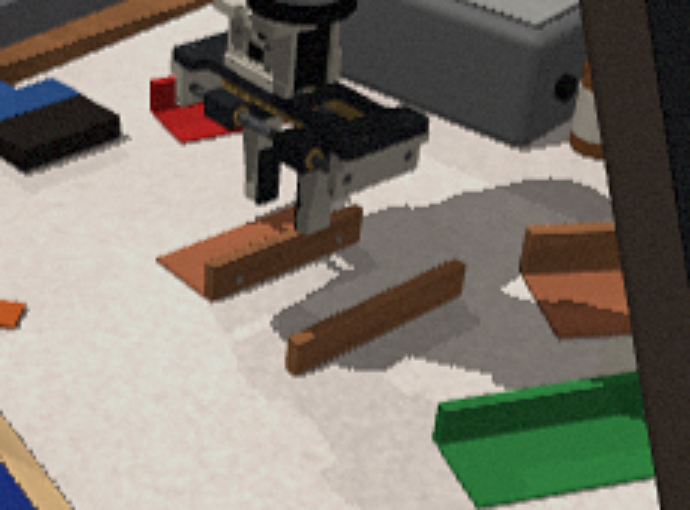

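The fingers straddle the batten (about 330,230 in the crop), with the plain batten well clear. I'll correct the offset and descend in stages.

In the tool's units: 0.6 degrees / 45 = 0.0133.

```bash
echo '{"tx": [0.005,0.005,0.005,0.005],"ty": [-0.004,-0.004,-0.004,-0.004],"tz": [0.01,0.022,0.022,0.022],"drx": [0.0133,0.0133,0.0133,0.0133],"dry": [0,0,0,0],"drz": [0,0,0,0]}' > rows.txt && python3 -m pendant rows.txt; python3 go.py .569 -.2076 .008 -99.7
```

```text
time_s: 2.82
tcp_pos: [0.5739, -0.2075, 0.0412]
eef_rot: [-179.3, -0.0, -99.5]
contact_force: [0.5, -0.6, 0.8]
gripper_width: 0.0404
gripper_force: 0.0
rel [0.0009 0.0052 0.0331] [-0.67 -0.01  0.22]
```

```bash
for i in 1 2 3; do echo '{"tx": [0,0,0],"ty": [0,0,0],"tz": [0,0,0],"drx": [0,0,0],"dry": [0,0,0],"drz": [0,0,0]}' > rows.txt && python3 -m pendant rows.txt | sed -n 2,3p; done; python3 go.py .569 -.2076 .008 -99.7
```

```text
tcp_pos: [0.5738, -0.2074, 0.0408]
eef_rot: [-179.3, 0.0, -99.5]
tcp_pos: [0.5731, -0.2074, 0.0398]
eef_rot: [-179.4, -0.0, -99.5]
tcp_pos: [0.573, -0.2074, 0.0395]
eef_rot: [-179.4, -0.0, -99.5]
rel [0.0008 0.0043 0.0314] [-0.59 -0.    0.19]
```

In the tool's units: -0.5 degrees / 45 = -0.0111.

```bash
echo '{"tx": [0.001,0.001,0.001,0.001,0.001,0.001],"ty": [0.003,0.003,0.003,0.003,0.003,0.003],"tz": [0.01,0.02,0.02,0.02,0.02,0.02],"drx": [-0.0111,-0.0111,-0.0111,-0.0111,-0.0111,-0.0111],"dry": [0,0,0,0,0,0],"drz": [0,0,0,0,0,0]}' > rows.txt && python3 -m pendant rows.txt|sed -n 2,4p;  python3 go.py .569 -.2076 .008 -99.7
```

```text
tcp_pos: [0.5704, -0.208, 0.0196]
eef_rot: [-179.9, -0.0, -99.5]
contact_force: [0.1, -0.3, -0.1]
rel [-0.0002  0.0014  0.0116] [-0.11 -0.    0.2 ]
```

```bash
echo '{"tx": [0,0,0,0],"ty": [0.001,0.001,0.001,0.001],"tz": [0.006,0.011,0.011,0.011],"drx": [0,0,0,0],"dry": [0,0,0,0],"drz": [0,0,0,0]}' > rows.txt && python3 -m pendant rows.txt|sed -n 2,4p; echo '{"tx": [0,0,0,0,0,0],"ty": [0,0,0,0,0,0],"tz": [0,0,0,0,0,0],"drx": [0,0,0,0,0,0],"dry": [0,0,0,0,0,0],"drz": [0,0,0,0,0,0]}' > rows.txt && python3 -m pendant rows.txt 0 40
```

```text
tcp_pos: [0.5688, -0.2077, 0.008]
eef_rot: [-180.0, -0.0, -99.5]
contact_force: [0.2, -0.1, 1.1]
time_s: 4.9
tcp_pos: [0.5694, -0.2078, 0.0087]
eef_rot: [-179.9, 0.0, -99.5]
contact_force: [0.9, 0.1, 0.3]
gripper_width: 0.0094
gripper_force: 40.0
```

```bash
echo '{"tx": [0,0,0,0,0,0],"ty": [0,0,0,0,0,0],"tz": [-0.02,-0.05,-0.08,-0.1,-0.1,-0.1],"drx": [0,0,0,0,0,0],"dry": [0,0,0,0,0,0],"drz": [0,0,0,0,0,0]}' > rows.txt && python3 -m pendant rows.txt;  python3 go.py .409 .269 .1 -105.2
```

```text
time_s: 5.4
tcp_pos: [0.5691, -0.2076, 0.1091]
eef_rot: [-179.8, 0.0, -99.5]
contact_force: [-0.0, -0.3, -4.4]
gripper_width: 0.0095
gripper_force: 40.0
rel [-0.4435  0.2368  0.0086] [-0.18  0.05  5.68]
```

In the tool's units: 5.7 degrees / 45 = 0.1267.

```bash
echo '{"tx": [-0.04,-0.08,-0.12,-0.16,-0.2,-0.24,-0.28,-0.32,-0.36,-0.4,-0.43,-0.443],"ty": [0.021,0.042,0.063,0.085,0.106,0.127,0.149,0.17,0.192,0.213,0.23,0.237],"tz": [0,0,0,0,0,0,0,0,0,0,0,0],"drx": [0,0,0,0,0,0,0,0,0,0,0,0],"dry": [0,0,0,0,0,0,0,0,0,0,0,0],"drz": [0.0111,0.0222,0.0333,0.0444,0.0556,0.0667,0.0778,0.0889,0.1,0.1156,0.1267,0.1267]}' > rows.txt && python3 -m pendant rows.txt|sed -n 2,5p; echo '{"tx": [0,0,0,0],"ty": [0,0,0,0],"tz": [0,0,0,0],"drx": [0,0,0,0],"dry": [0,0,0,0],"drz": [0,0,0,0]}' > rows.txt && python3 -m pendant rows.txt
python3 - <<'E'
from go import *
rel([.409,.269,.06],-105.2)
import pickle
c=cap("top");pickle.dump(c,open("t2.pkl","wb"));d=cap("side");pickle.dump(d,open("s2.pkl","wb"))
cv2.imwrite("pics/p2.png",np.hstack([cv2.resize(c["frame"][140:380,60:300,::-1],(400,400)),cv2.resize(d["frame"][200:440,90:330,::-1],(400,400))]))
E
```

```text
tcp_pos: [0.407, 0.2667, 0.1064]
eef_rot: [-180.0, -0.1, -105.3]
contact_force: [1.6, 1.2, -3.7]
gripper_width: 0.01
time_s: 6.73
tcp_pos: [0.4087, 0.2645, 0.107]
eef_rot: [-180.0, -0.1, -105.3]
contact_force: [0.7, 0.1, -3.9]
gripper_width: 0.0096
gripper_force: 40.0
rel [-0.0045  0.0009  0.047 ] [-0.03 -0.13 -0.06]
```

View pics/p2.png

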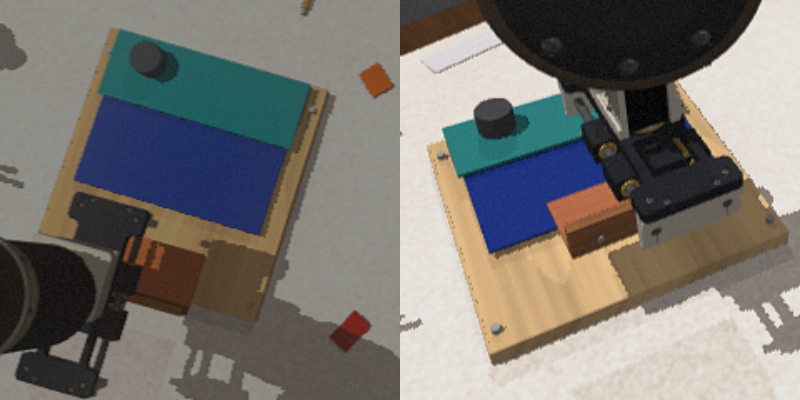

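Held level over the board's bare front, roughly parallel to the pane. The plate is at (160,275) in the top crop and the pane's front edge runs from (75,180) to (262,235). I'll lower it in front of the slot and measure.

```bash
echo '{"tx": [-0.004,-0.004,-0.004,-0.004,-0.004,-0.004,-0.004,-0.004],"ty": [0.001,0.001,0.001,0.001,0.001,0.001,0.001,0.001],"tz": [0.02,0.045,0.065,0.07,0.07,0.07,0.07,0.07],"drx": [0,0,0,0,0,0,0,0],"dry": [0,0,0,0,0,0,0,0],"drz": [0,0,0,0,0,0,0,0]}' > rows.txt && python3 -m pendant rows.txt|sed -n 2,4p
cat > m.py <<'E'
from go import *
np.set_printoptions(precision=4,suppress=True)
s=r.get_state();tp=np.array(s["tcp_pos"])
a=np.radians(s["eef_rot"][2]+90);ex=np.array([np.cos(a),np.sin(a)]);ey=np.array([-ex[1],ex[0]])
ims=[]
for n in("top","side"):
    c=cap(n);W=pts(c);f=c["frame"];hsv=cv2.cvtColor(f,cv2.COLOR_RGB2HSV)
    L=np.stack([(W[...,:2]-tp[:2])@ex,(W[...,:2]-tp[:2])@ey,W[...,2]],-1)
    box=(abs(L[...,1])<.09)&(L[...,0]>-.03)&(L[...,0]<.09)
    cop=(hsv[...,0]<14)&(hsv[...,1]>125)&box&(W[...,2]<.055)
    cop=cv2.morphologyEx(cop.astype(np.uint8),cv2.MORPH_OPEN,np.ones((3,3)))>0
    P=L[cop];P=P[P[:,0]>.012]
    if len(P)>30:
        A=np.c_[P[:,:2],np.ones(len(P))];k=np.linalg.lstsq(A,P[:,2],rcond=None)[0]
        print(n,len(P),"copper x",np.percentile(P[:,0],[1,50,99]),"y",np.percentile(P[:,1],[1,99]),"z",np.median(P[:,2]),"slopes deg",np.degrees(k[:2]))
    w=f[...,2]
    blu=(hsv[...,0]>108)&(hsv[...,0]<130)&(hsv[...,1]>120)&(W[...,2]>.02)&(W[...,2]<.04)&(abs(L[...,1])<.06)&(L[...,0]<.2)&(L[...,0]>0)
    B=L[blu]
    if len(B)>30:
        yb=np.round(B[:,1],2);e=[[y,np.percentile(B[yb==y,0],1)] for y in np.unique(yb) if (yb==y).sum()>15]
        e=np.array(e); 
        if len(e)>2: k=np.polyfit(e[:,0],e[:,1],1); print(n,"pane front x at y=0",k[1],"angle deg",np.degrees(np.arctan(k[0])),"ymin/max",e[[0,-1],0])
    bo=(abs(L[...,0])<.1)&(abs(L[...,1]-.0)<.12)&(hsv[...,0]>14)&(hsv[...,0]<28)&(hsv[...,1]>60)
    print(n,"board z",np.nanmedian(W[...,2][bo]))
    u,v,ww,hh=(60,140,240,240) if n=="top" else (90,200,240,240)
    ims.append(cv2.resize(f[v:v+hh,u:u+ww,::-1],(400,400)))
import sys
if len(sys.argv)>1: cv2.imwrite(sys.argv[1],np.hstack(ims))
print(tp,s["eef_rot"],s["contact_force"],s["time_s"])
E
python3 m.py pics/p3.png
```

```text
tcp_pos: [0.4101, 0.2707, 0.0394]
eef_rot: [-179.8, 0.1, -105.2]
contact_force: [1.4, -0.5, -3.3]
top 886 copper x [0.0127 0.0395 0.0639] y [-0.0742 -0.0044] z 0.03422934752697249 slopes deg [-0.4026  0.4394]
top pane front x at y=0 0.10484168853727865 angle deg 1.4097550665942087 ymin/max [-0.06  0.06]
top board z 0.022283885836215545
side 649 copper x [0.0278 0.0461 0.0788] y [-0.0736  0.0726] z 0.03379696057724202 slopes deg [-4.0356  0.3873]
side board z 0.01833043441865001
[0.4101 0.2707 0.0394] [-179.8473    0.1347 -105.2091] [ 1.3573 -0.5244 -3.3198] 7.5
```

View pics/p3.png

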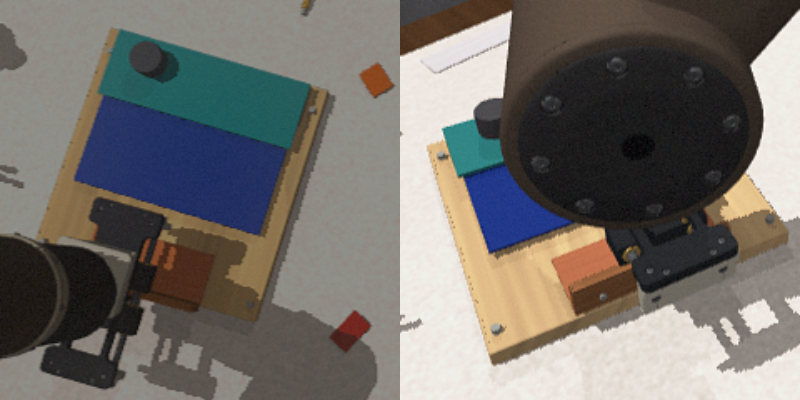

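In the tool's units: -0.1 degrees / 45 = -0.0022.

```bash
echo '{"tx": [0,0,0,0,0,0,0,0],"ty": [0,0,0,0,0,0,0,0],"tz": [0.005,0.01,0.01,0.01,0.01,0.01,0.01,0.01],"drx": [-0.0022,-0.0022,-0.0022,-0.0022,-0.0022,-0.0022,-0.0022,-0.0022],"dry": [0,0,0,0,0,0,0,0],"drz": [0,0,0,0,0,0,0,0]}' > rows.txt && python3 -m pendant rows.txt|sed -n 2,4p; python3 go.py .4714 .2523 .0285 -105.2
```

```text
tcp_pos: [0.4095, 0.2702, 0.0282]
eef_rot: [-180.0, 0.0, -105.2]
contact_force: [1.0, 0.6, -3.6]
rel [ 0.001  -0.0644 -0.0003] [-0.    0.02 -0.  ]
```

```bash
echo '{"tx": [0,0,0,0,0,0,0,0,0,0,0],"ty": [-0.005,-0.01,-0.015,-0.02,-0.025,-0.029,-0.032,-0.034,-0.034,-0.034,-0.034],"tz": [0,0,0,0,0,0,0,0,0,0,0],"drx": [0,0,0,0,0,0,0,0,0,0,0],"dry": [0,0,0,0,0,0,0,0,0,0,0],"drz": [0,0,0,0,0,0,0,0,0,0,0]}' > rows.txt && python3 -m pendant rows.txt|sed -n 2,4p; python3 m.py pics/p4.png;python3 go.py .4714 .2523 .0285 -105.2
```

```text
tcp_pos: [0.4421, 0.2611, 0.0281]
eef_rot: [180.0, 0.0, -105.2]
contact_force: [0.4, 0.4, -4.3]
top 854 copper x [0.0126 0.0397 0.0636] y [-0.0744 -0.0039] z 0.022968079212662085 slopes deg [-0.2861  0.1936]
top pane front x at y=0 0.08617337214234591 angle deg 18.35215425415991 ymin/max [-0.06  0.06]
top board z 0.20935565982655036
side 561 copper x [0.0233 0.0466 0.068 ] y [-0.0735  0.0727] z 0.022337006881647192 slopes deg [-1.34   -0.1029]
side pane front x at y=0 0.06969134335961838 angle deg 1.6396655240110634 ymin/max [0.02 0.06]
side board z 0.01803017581012878
[0.4421 0.2611 0.0281] [ 179.9936    0.0031 -105.2038] [ 0.3699  0.41   -4.3445] 9.1833
rel [ 0.001  -0.0306 -0.0004] [0.   0.01 0.01]
```

View pics/p4.png

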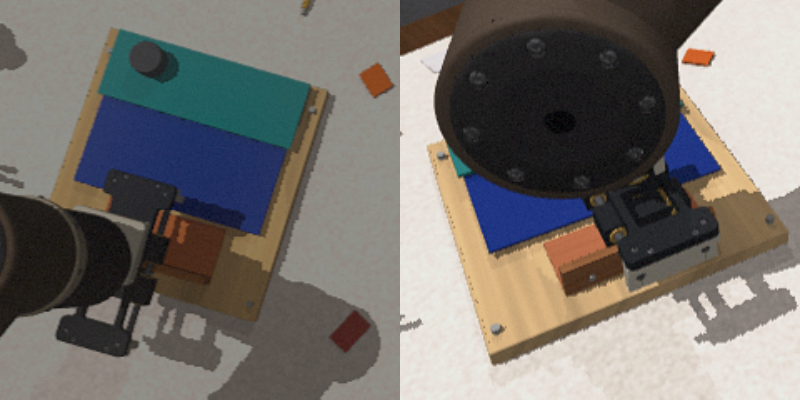

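The plate edge is about 6 mm short of the pane, with its top at about 22.5 mm, below the pane's underside at 25 mm. I'll slide it in.

```bash
echo '{"tx": [0,0,0,0,0,0,0,0,0,0,0],"ty": [-0.004,-0.008,-0.012,-0.016,-0.02,-0.024,-0.028,-0.031,-0.031,-0.031,-0.031],"tz": [0,0,0,0,0,0,0,0,0,0,0],"drx": [0,0,0,0,0,0,0,0,0,0,0],"dry": [0,0,0,0,0,0,0,0,0,0,0],"drz": [0,0,0,0,0,0,0,0,0,0,0]}' > rows.txt && python3 -m pendant rows.txt|sed -n 2,5p; python3 m.py pics/p5.png
```

```text
tcp_pos: [0.472, 0.2529, 0.028]
eef_rot: [180.0, -0.0, -105.2]
contact_force: [-0.2, -0.7, -3.7]
gripper_width: 0.01
top 377 copper x [0.0122 0.0246 0.0368] y [-0.0744 -0.0127] z 0.023042888174197307 slopes deg [-1.09   -0.0544]
top pane front x at y=0 0.06512535646454232 angle deg 34.64264058889157 ymin/max [-0.06  0.06]
top board z 0.022715898870564688
side 177 copper x [0.0144 0.0369 0.0434] y [0.022  0.0727] z 0.02229496848639978 slopes deg [-1.473  -0.0995]
side pane front x at y=0 0.04087983317555305 angle deg -1.3343906578484341 ymin/max [0.02 0.06]
side board z 0.018038651012765694
[0.472  0.2529 0.028 ] [ 179.99     -0.003  -105.2087] [-0.1844 -0.6892 -3.7135] 10.2
```

View pics/p5.png

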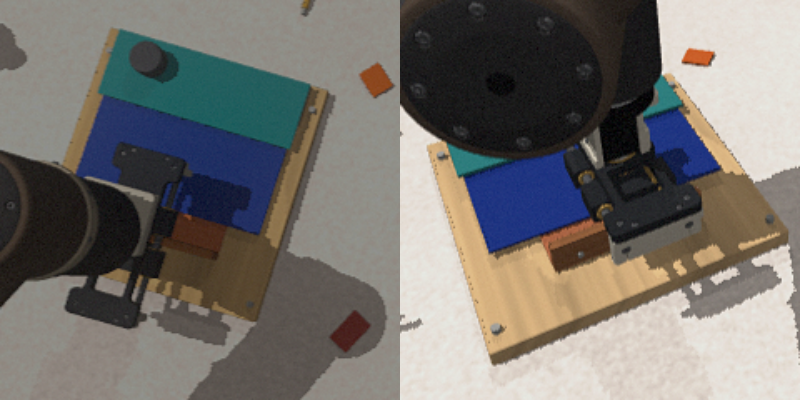

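The plate is in by about 25 mm and the pane is undisturbed. Now I'll press down gradually.

```bash
echo '{"tx": [0,0,0,0,0,0],"ty": [0,0,0,0,0,0],"tz": [0.0005,0.001,0.0015,0.0015,0.0015,0.0015],"drx": [0,0,0,0,0,0],"dry": [0,0,0,0,0,0],"drz": [0,0,0,0,0,0]}' > rows.txt && python3 -m pendant rows.txt - 50|sed -n 2,6p;echo '{"tx": [0,0,0,0],"ty": [0,0,0,0],"tz": [0.0005,0.0005,0.0005,0.0005],"drx": [0,0,0,0],"dry": [0,0,0,0],"drz": [0,0,0,0]}' > rows.txt && python3 -m pendant rows.txt|sed -n 2,6p
```

```text
tcp_pos: [0.4722, 0.2531, 0.0267]
eef_rot: [-180.0, 0.0, -105.2]
contact_force: [-0.5, 1.0, -1.5]
gripper_width: 0.0099
gripper_force: 50.0
tcp_pos: [0.4722, 0.2531, 0.0266]
eef_rot: [-180.0, 0.0, -105.2]
contact_force: [-3.9, -0.6, 5.3]
gripper_width: 0.0095
gripper_force: 50.0
```

```bash
for i in 1 2 3; do echo '{"tx": [0,0,0,0,0,0],"ty": [0,0,0,0,0,0],"tz": [0,0,0,0,0,0],"drx": [0,0,0,0,0,0],"dry": [0,0,0,0,0,0],"drz": [0,0,0,0,0,0]}' > rows.txt && python3 -m pendant rows.txt|sed -n '2p;4p'; done
```

```text
tcp_pos: [0.4722, 0.2532, 0.0266]
contact_force: [-4.5, -0.6, 5.9]
tcp_pos: [0.4722, 0.2532, 0.0266]
contact_force: [-3.6, -0.2, 5.6]
tcp_pos: [0.4722, 0.2532, 0.0266]
contact_force: [-4.1, -0.1, 5.5]
```

```bash
echo '{"tx": [0,0,0,0,0,0,0,0],"ty": [0,0,0,0,0,0,0,0],"tz": [0.0003,0.0003,0.0003,0.0003,0.0003,0.0003,0.0003,0.0003],"drx": [0,0,0,0,0,0,0,0],"dry": [0,0,0,0,0,0,0,0],"drz": [0,0,0,0,0,0,0,0]}' > rows.txt && python3 -m pendant rows.txt|sed -n 2,6p; python3 m.py pics/p6.png
```

```text
tcp_pos: [0.4722, 0.2532, 0.0266]
eef_rot: [-180.0, 0.0, -105.2]
contact_force: [-4.5, -0.7, 9.6]
gripper_width: 0.0094
gripper_force: 50.0
top 354 copper x [0.0122 0.0239 0.037 ] y [-0.0738 -0.0139] z 0.021550747486181576 slopes deg [1.368  0.0135]
top pane front x at y=0 0.06439870772811097 angle deg 34.707923679565404 ymin/max [-0.06  0.06]
top board z 0.02275520707543488
side 201 copper x [0.017  0.0372 0.045 ] y [0.0223 0.0728] z 0.02113895849968994 slopes deg [-1.5641 -0.053 ]
side pane front x at y=0 0.041184887524768565 angle deg -0.6083319799299836 ymin/max [0.02 0.06]
side board z 0.018049718592443975
[0.4722 0.2532 0.0266] [-179.9842    0.0271 -105.1816] [-4.4724 -0.6663  9.5817] 13.3
```

View pics/p6.png

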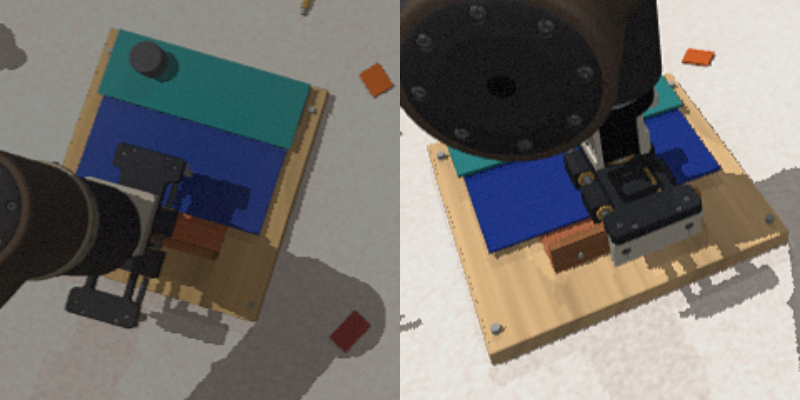

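The plate lies flat, with its top at 21 mm. It is about 24 mm in, square to the pane and pressed with roughly 13 N. The pane has not moved, so I'm handing in.

```bash
python3 -c "
from plant import r
print(r.close_job())"
```

```text
the job is handed in; nothing more can be done
None
```

I handed the job in at about 13 s, with the flashing still gripped: its plate is about 24 mm under the pane, square to it and flat on the board, pressed with roughly 13 N, and the pane shows no movement in the images; no verdict was returned.

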